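Load a vial rack through the sprung flap of an instrument's loading lane

TASK

Set the blue vial rack down in the open, widening end of the aluminium loading lane, then slide it along the lane floor through the orange sprung flap until its nose meets the red docking plunger, and press the plunger in by about 6 mm (2 at least, 10 at most): it resists stiffly and stays where it is pushed, so feel for it and push gently. Work the plunger with the rack, never pressing the gripper hard on the lane, flap or plunger, and leave the rack docked, let go, with the flap shut behind it; leave the bottle, beaker and jar alone.

Things in the scene. Friction and masses are not known exactly. Their poses are not given: they have to be found in the camera images.
- lane: Fixed aluminium loading lane, 480 mm long, feeding a low white instrument (110 mm high, from x = 300 mm). Origin at bench height on the centre line, at the shut flap; x along the lane in the loading direction (level), y to its left, z up. Floor 6 mm above the bench; straight walls 54 mm apart inside, 66 outside, tops 21 mm above the bench. Flap hinge post at y = +36 mm, 56 mm high.
- lane_leadin (a point): Point on the lane floor, centre line, x = -110 mm: a good place for the rack's middle. From x = -190 to -20 mm the lane is an open-topped lead-in without lips, its walls narrowing from about 76 to 54 mm apart.
- lane_lips (a point): Point on the lane floor, centre line, x = +20 mm, just beyond the flap. From here on lips overhang 7 mm inwards from each wall (40 mm gap, underside 17.5, top 21.5 mm above the bench) and hold down the rack's foot, so the rack can only enter by sliding in. A steel stop carriage (63 mm high) is clamped at a different place each time, its untouched red plunger's face somewhere from lane x = 185 to 225 mm.
- flap (a joint): Orange swing flap across the lane, 54 mm long, 24 to 48 mm above the bench, on a vertical hinge at lane x = 0, y = +32 mm. Angle in rad: 0 shut, grows as it swings inwards (+x) only, at most 1.5. A spring shuts it; the rack needs 2 to 4 N to pass. Its tip sweeps to 54 mm beyond the shut flap, so it shuts once the rack's rear is past that.
- plunger (a joint): Travel in m of the red docking plunger (22 mm disc, centre 30 mm above the bench, facing -x of the lane): 0 untouched, grows as it is pressed in, range 16 mm. A friction plunger: it takes about 12 N to move (sliding the rack alone takes 2 to 6 N) and stays where it is left.
- rack_center (a point): Centre of the loose blue vial rack, 50 mm above its underside (56 mm above the bench once in the lane); x along its 120 mm length, z up; same both ways round. 0.35 kg. Foot 120 x 50 x 8 mm, body 116 x 30 mm to 45 mm up, orange caps to 62 mm up. Mid-rack white handle plate 34 mm long (x), 14 thick (y), from 45 to 100 mm up: lift it by this. Push low on its rear end face; pushed by the high handle it tips and jams.
- amber_bottle_center (a point): Centre of a brown glass bottle, 52 mm across, 100 mm high; bystander.
- beaker_center (a point): Centre of a glass beaker, 60 mm across, 70 mm high; bystander.
- jar_center (a point): Centre of a white jar with black lid, 44 mm across, 50 mm high; bystander.
There are look-alikes about, which are no part of the job. Of the things shaped like the part that bears rack_center, the blue one is meant.

How it is judged:
On the way, in this order (a step that is already met when the one before it is completed fails the run):
1. the rack stands upright on the floor of the lead-in, in front of the shut flap (x of rack_center in the frame of lane between -0.17 and -0.058 m and y of rack_center in the frame of lane between -0.012 and 0.012 m and z of rack_center in the frame of lane below 0.06 m and angle between rack_center's own z axis and vertical below 0.08 rad and value of joint flap below 0.1 rad and value of joint plunger below 0.0015 m), for 0.1 s.
2. the rack, down on the lane floor, holds the flap open as it passes through (x of rack_center in the frame of lane between -0.03 and 0.08 m and y of rack_center in the frame of lane between -0.012 and 0.012 m and z of rack_center in the frame of lane below 0.06 m and angle between rack_center's own z axis and vertical below 0.08 rad and value of joint flap above 0.6 rad and value of joint plunger below 0.0015 m), for 0.1 s.
3. the rack has pressed the plunger in (x of rack_center in the frame of lane between 0.115 and 0.19 m and y of rack_center in the frame of lane between -0.012 and 0.012 m and z of rack_center in the frame of lane below 0.06 m and angle between rack_center's own z axis and vertical below 0.08 rad and value of joint plunger above 0.002 m), for 0.1 s.
At the end, for the whole second after the job is handed in: The rack stands upright on the lane floor (within 12 mm of the centre line, within 0.1 rad of its direction) beyond the flap, at rest and released, its plunger pressed in by 2 to 10 mm, and the flap is shut (under 0.08 rad) (all of step 3 and value of joint plunger below 0.01 m and value of joint flap below 0.08 rad and linear speed of rack below 0.01 m/s and angle between the x axis of rack_center and the x axis of lane, either way round below 0.1 rad); the robot touches nothing.
It fails at once if the plunger is rammed in by more than 10 mm (value of joint plunger above 0.01 m).
It fails at once if while it is slid through the lane, the rack bears on the lane, flap or plunger with more than 35 N (jammed or forced) (x of rack_center in the frame of lane above -0.05 m and contact force between rack and lane above 35 N).
It fails at once if the gripper itself pushes on the lane, flap or plunger with more than 6 N (contact force between the fingers and lane above 6 N).
It fails at once if a bystander (bottle, beaker or jar) is shifted by more than 20 mm or toppled (distance of any of amber_bottle_center, beaker_center, jar_center from where it was at the start of the episode above 0.02 m or angle between any of amber_bottle_center, beaker_center, jar_center's own z axis and vertical above 0.4 rad).
It also fails if it takes over 67 s, if anything falls off the work surface, if the arm or the gripper's body presses on something with over 40 N, if the wrist force passes 120 N, or if a joint passes its speed limit or range.

ROBOT

A 6-joint arm with a two-finger parallel gripper is mounted at the origin on the work surface. World frame = base frame: x ahead of the robot, y to its left, z up, the work surface at z = 0. Lengths are in m, angles in rad, forces in N, time in s.
With the tool pointing down it reaches from about 0.25 to 0.725 m from the base axis. Payload 4 kg.
Tool frame: the origin (TCP) lies on the front face of the gripper's body, between the roots of the fingers; the fingertips stand 73 mm ahead of it and the grasp point (between the pads) lies 54 mm ahead of it; z points along the fingers, y is the direction in which the jaws open and shut (so a half turn about z gives the same grasp; the last joint's range is limited). The gripper opens to 85 mm and grips with 20 to 120 N. Pads are 22 mm wide; open, the fingers measure 114 mm over their backs; the gripper's body (76 mm by 85 mm) begins 54 mm behind the grasp point. The pads swing forward as they close: fully open they stand 13 mm farther back than shut.
Start: joints at [-1.345, 0.241, 0.005, 1.335, 0, 1.571], TCP at [0.112, -0.487, 0.304] pointing down, gripper open.
Joint ranges: [-2.72, 2.72], [-1.05, 1.87], [-1.09, 1.28], [-1.99, 2.15], [-1.42, 1.44], [-3.14, 3.14]. Speed limits (rad/s): [2.79, 2.79, 3.14, 3.14, 3.14, 3.14].

INTERFACE

Orientations are given as a unit quaternion [x, y, z, w].
In Python, from workcell import sensors, camera, order gives the robot as it stands. The module is installed in compiled form; this text tells all that it offers.
- The arm moves only by the shell command python3 -m inch 'ROWS'. ROWS is JSON, one flat list of numbers, 5 for each row, row after row: the opening, from -1 (shut) to 1 (fully open), then the shift along the tool's x, y, z in mm, then the turn about the tool's z in units of 6 degrees (1.0 is 6 degrees). A call has 1 to 8 rows; each row is the pose to reach, as a shift and turn from the pose commanded when the call began, along the tool's axes at that moment; what a row does not reach only later rows make up. A row lasts 1/10 s, in which the tool goes at most 50 mm and 8.59 degrees, less where a joint would pass 70% of its speed; a pose out of reach is approached as far as the arm can. A call with a gripper value outside its range is refused whole. The fingers move at their own pace and stop on an object; the grip force is fixed at half the most. Time passes only in rows, so rows that repeat a pose let the fingers close. It gives the time, the measured TCP pose, the force and the opening at its end, in the units of the state.
- sensors.get_obs(): the state, without advancing time (a new reading comes with each control period).
- camera(name): name is "scene" or "top" or "wrist"; returns a dict with "pixels" (480x640x3 uint8, red, green, blue), "intrinsics" (3x3 intrinsics, pixels), "extrinsics" (4x4, takes a point from camera to world coordinates). Camera axes: x right, y down, z forward; pixel columns grow to the right and rows downward; lengths in m; the calibration is good to about 2 mm. A picture is of the moment at which its call begins. There is no depth.
- order.job_done(): hands the job in, once; it reports no verdict.
The state is a dict: "clock": time; "joint_pos": joint angles; "joint_vel": joint speeds; "tau": joint torques, N m; "eef_pos": TCP position; "tool_rot": TCP orientation; "ft_force": force on the tool from outside, world axes, zero at the start; "ft_torque": the same for the moment, N m; "grip_width": finger opening in m.
Only numpy, scipy, OpenCV 4.12 (cv2) and the standard library are available. Lean on these libraries where they do the work, as an engineer would, in place of code of your own. Each camera call takes 0.05 s, during which the arm holds its last target.

## Working session

There is one attempt and no reset: what is moved stays moved. The work goes in short steps, Python scripts to look and compute and a shell command to move; the robot and the scene stay as the last step left them, time stands still between calls to the robot, and variables do not carry over. Pictures are saved under pics/ and viewed, and the job is handed in when it is done.

```bash
mkdir -p pics; python3 - <<'E'
from workcell import sensors,camera
import cv2,numpy as np
for n in("scene","top","wrist"):
    c=camera(n); cv2.imwrite(f"pics/{n}0.png",c["pixels"][:,:,::-1]); print(n,c["intrinsics"].tolist(),np.round(c["extrinsics"],4).tolist())
print(sensors.get_obs())
E
```

```text
scene [[537.260263713365, 0.0, 323.7530254328182], [0.0, 537.260263713365, 245.69060420246893], [0.0, 0.0, 1.0]] [[0.5982, 0.6834, -0.4185, 0.9533], [0.8013, -0.5176, 0.3, -0.2066], [-0.0116, -0.5148, -0.8572, 0.8981], [0.0, 0.0, 0.0, 1.0]]
top [[524.730879106601, 0.0, 319.2976757976848], [0.0, 524.730879106601, 236.08016463858982], [0.0, 0.0, 1.0]] [[-0.0297, -0.9799, 0.197, 0.3354], [-0.9994, 0.0327, 0.0119, 0.0911], [-0.0181, -0.1966, -0.9803, 1.1102], [0.0, 0.0, 0.0, 1.0]]
wrist [[414.5644145244534, 0.0, 324.22059823025086], [0.0, 414.5644145244534, 238.21980487742], [0.0, 0.0, 1.0]] [[0.2242, -0.9263, -0.3028, 0.1892], [-0.9745, -0.2138, -0.0673, -0.4688], [-0.0024, 0.3102, -0.9507, 0.3724], [0.0, 0.0, 0.0, 1.0]]
{'clock': 0.15, 'joint_pos': array([-1.34498832e+00,  2.41242365e-01,  4.05095226e-03,  1.33520496e+00,
        8.90201549e-06,  1.57081665e+00]), 'joint_vel': array([-0.00073183, -0.0007765 ,  0.00325157, -0.00011581,  0.00023611,
        0.00134661]), 'tau': array([-1.63641230e-04, -3.72635257e+01,  2.52638680e+01,  1.23687799e-02,
        8.36091260e-06,  5.16411234e-06]), 'eef_pos': array([ 0.11186911, -0.48695868,  0.30322275]), 'tool_rot': array([ 9.93633938e-01,  1.12654149e-01, -8.57193039e-05, -7.95428789e-04]), 'ft_force': array([ 0.07926906, -0.73463301, -1.34615713]), 'ft_torque': array([ 0.03038735, -0.08179795, -0.03947664]), 'grip_width': 0.08547467670871302}
```

View pics/scene0.png

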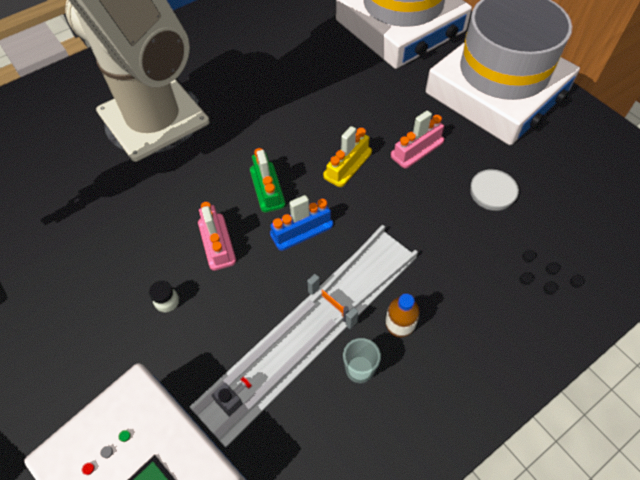

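View pics/top0.png

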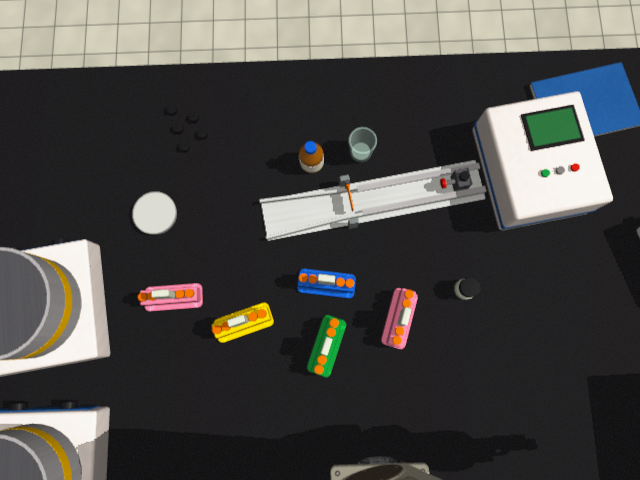

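View pics/wrist0.png

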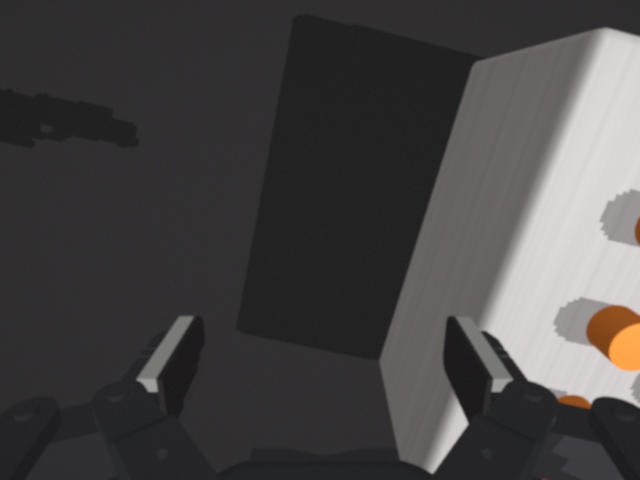

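```bash
python3 - <<'E'
import cv2
im=cv2.imread("pics/top0.png")
cv2.imwrite("pics/cropA.png",cv2.resize(im[150:250,250:370],None,fx=6.6,fy=6,interpolation=3)[:600,:800])
cv2.imwrite("pics/cropB.png",cv2.resize(im[150:230,390:490],None,fx=7,fy=7,interpolation=3))
cv2.imwrite("pics/cropC.png",cv2.resize(im[260:310,285:365],None,fx=10,fy=10,interpolation=3))
E
```

```text
(no output)
```

View pics/cropA.png

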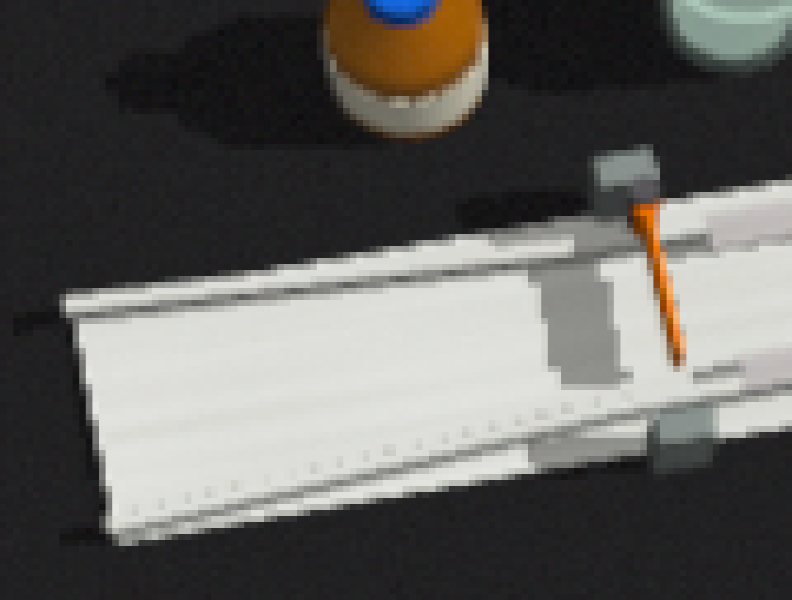

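View pics/cropB.png

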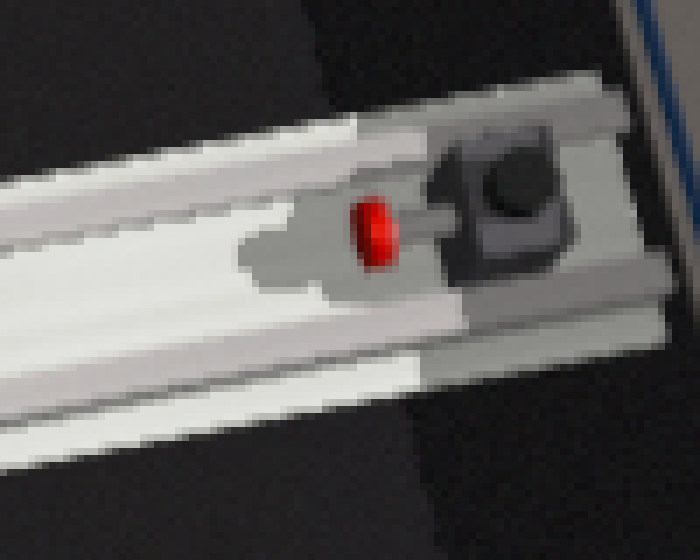

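View pics/cropC.png

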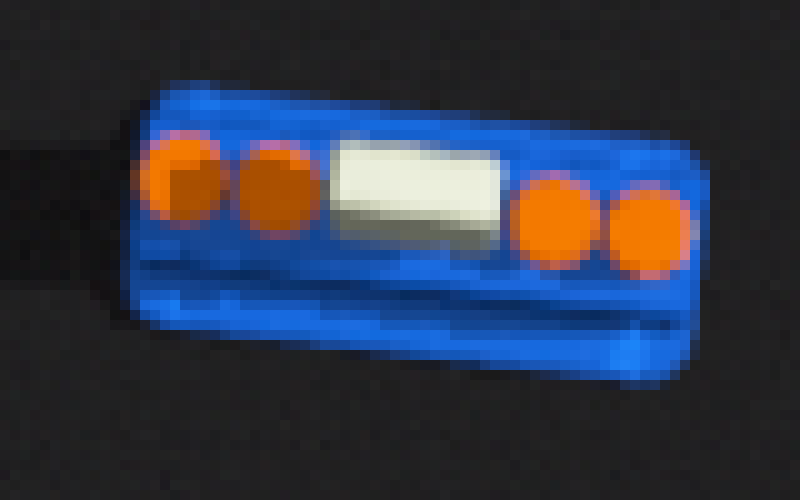

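```bash
python3 - <<'E'
import cv2
im=cv2.imread("pics/scene0.png")
cv2.imwrite("pics/cropD.png",cv2.resize(im[215:335,290:430],None,fx=5,fy=5,interpolation=3))
cv2.imwrite("pics/cropE.png",cv2.resize(im[345:450,180:300],None,fx=5.5,fy=5.5,interpolation=3))
cv2.imwrite("pics/cropF.png",cv2.resize(im[185:255,260:340],None,fx=8,fy=8,interpolation=3))
E
```

```text
(no output)
```

View pics/cropD.png

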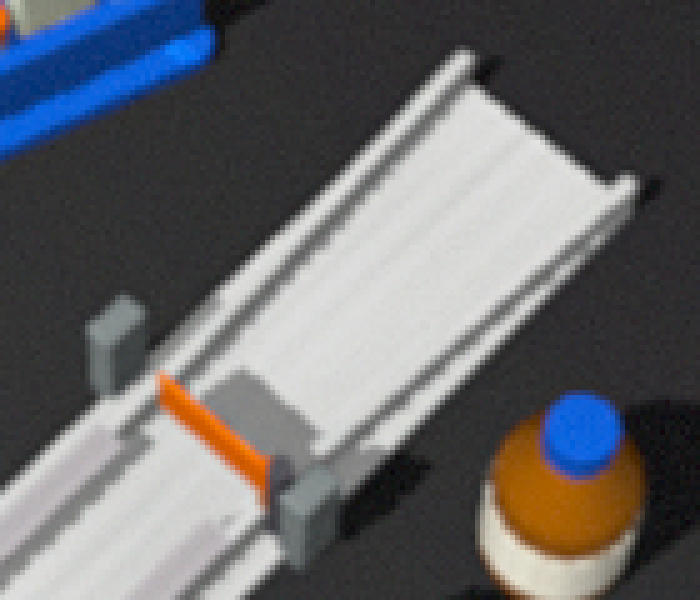

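View pics/cropE.png

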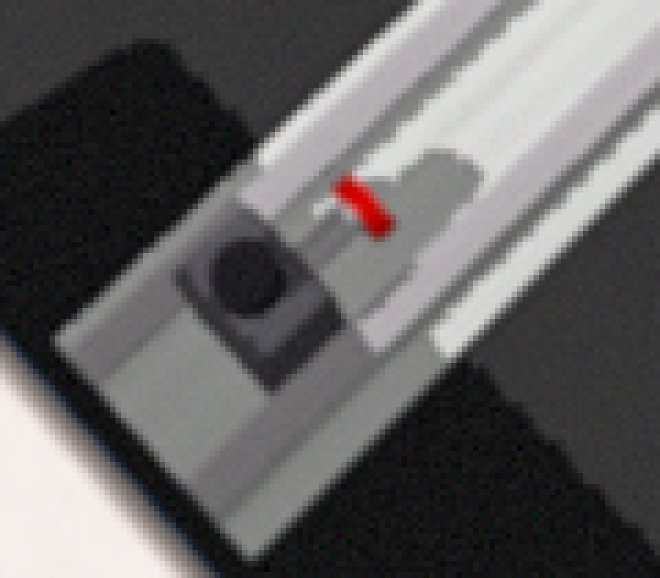

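View pics/cropF.png

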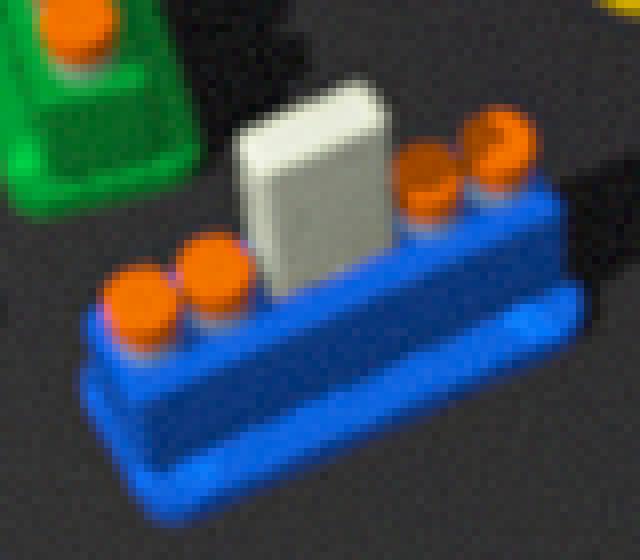

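```bash
cat > h.py <<'E'
import numpy as np
from scipy.optimize import least_squares
CAM={"scene":([537.26,323.753,245.691],[[0.5982,0.6834,-0.4185,0.9533],[0.8013,-0.5176,0.3,-0.2066],[-0.0116,-0.5148,-0.8572,0.8981],[0,0,0,1]]),
"top":([524.73,319.298,236.08],[[-0.0297,-0.9799,0.197,0.3354],[-0.9994,0.0327,0.0119,0.0911],[-0.0181,-0.1966,-0.9803,1.1102],[0,0,0,1]])}
def proj(n,P):
    k,T=CAM[n]; T=np.array(T); p=(np.atleast_2d(P)-T[:3,3])@T[:3,:3]
    return p[:,:2]/p[:,2:]*k[0]+np.array(k[1:])
def back(n,uv,z):
    k,T=CAM[n];T=np.array(T); d=T[:3,:3]@np.array([(uv[0]-k[1])/k[0],(uv[1]-k[2])/k[0],1]); s=(z-T[2,3])/d[2]; return T[:3,3]+s*d
def tf(x,y,a,p):
    c,s=np.cos(a),np.sin(a);p=np.atleast_2d(p);return np.c_[x+c*p[:,0]-s*p[:,1],y+s*p[:,0]+c*p[:,1],p[:,2]]
E
python3 - <<'E'
from h import *
L=[("top",(353.3,210.3),(0,-22,48)),("top",(347,184.2),(0,32,48)),
("top",(485,199.3),(290,-33,21)),("top",(475.7,160.3),(290,33,21)),
("top",(259.4,200),(-190,'w',21)),("top",(267.9,240.3),(-190,'-w',21)),
("top",(390,217.1),(None,-33,21)),
("top",(442,183),('p',0,30)),("scene",(247.5,382.3),('p',0,30)),
("scene",(322.4,290),(0,-22,48)),("scene",(344,307.4),(0,32,48)),
("scene",(189.5,405),(290,-33,21)),
("scene",(382.4,225.4),(-190,'-w',21)),("scene",(417.4,251),(-190,'w',21))]
L=[l for l in L if l[2][0] is not None]
for use in(("top",),("scene",),("top","scene")):
  def f(q):
    r=[]
    for n,uv,p in L:
        if n not in use: continue
        v={'w':q[3],'-w':-q[3],'p':q[4]}
        p=[v.get(a,a) if isinstance(a,str) else a/1000 for a in p]
        r+=list(proj(n,tf(*q[:3],p))[0]-uv)
    return r
  s=least_squares(f,[.4,0,-1.4,.044,.2],loss="soft_l1"); print(use,np.round(s.x,4)); print(np.round(s.fun,1))
R=[("top",(318.2,274),(-17,7,100)),("top",(335,275.5),(17,7,100)),("top",(335,281.8),(17,-7,100)),("top",(318.2,280.5),(-17,-7,100))]
def corners(n,pts): return [back(n,p,.1)[:2] for p in pts]
t=np.array(corners("top",[r[1] for r in R])); print("rack top",t.mean(0),t)
s=np.array(corners("scene",[(290,201.2),(305.6,195.2),(308.3,199.8),(293.5,206.5)])); print("rack scene",s.mean(0))
d=t[1]-t[0]+t[2]-t[3]; print(np.degrees(np.arctan2(d[1],d[0])))
# caps, body
c=[back("top",p,.062)[:2] for p in[(303.3,277.8),(312.8,279),(340.5,282),(350,283)]]; print(np.array(c), np.mean(c,0)); d=c[3]-c[0]; print(np.degrees(np.arctan2(d[1],d[0])))
c=[back("scene",p,.062)[:2] for p in[(277.8,222),(286.9,218),(313.5,206.5),(322.5,202)]]; print(np.mean(c,0)); d=c[0]-c[3]; print(np.degrees(np.arctan2(d[1],d[0])))
E
```

```text
('top',) [ 0.6254  0.0365 -1.3989  0.0452  0.2004]
[-0.6 -1.1  0.2  0.6  0.6 -9.   1.9  1.3 -0.3  0.2 -1.2  0.3 -0.  -0.2]
('scene',) [ 0.6285  0.039  -1.4185  0.0429  0.2   ]
[-1.6 -2.  -0.6 -1.5  0.1  0.7  1.8  2.1  0.6 -0.3 -0.1  0.6]
('top', 'scene') [ 0.6273  0.0381 -1.412   0.0433  0.2012]
[-1.6 -1.9 -0.4 -0.3  0.  -8.1  1.7  2.1 -0.8 -1.  -2.6 -2.5 -0.2  0.1
 -2.4 -1.2 -1.4 -1.7 -0.6  0.4  1.6  2.8 -0.8 -0.9 -1.2  0. ]
rack top [0.45546479 0.09171902] [[0.46364595 0.10771303]
 [0.45969188 0.07532271]
 [0.4474889  0.07575744]
 [0.45103243 0.10808291]]
rack scene [0.45990329 0.09460365]
-96.60849577168554
[[0.46176373 0.13845602]
 [0.45874134 0.11945878]
 [0.45095537 0.06419801]
 [0.44835037 0.04529636]] [0.4549527  0.09185229]
-98.1932806045489
[0.4590623  0.09508924]
-98.3433261533238
```

```bash
python3 - <<'E'
from h import *
# (cam,uv,z, axis, value mm)
A=lambda x,y:(x/6.6+250,y/6+150)
B=lambda x,y:(x/7+390,y/7+150)
D=lambda x,y:(x/5+290,y/5+215)
E=lambda x,y:(x/5.5+180,y/5.5+345)
O=[("top",A(682,362),48,'x',0),("top",A(640,205),48,'x',0),("top",A(682,365),48,'y',-22),
("top",B(0,372),21.5,'y',-20),("top",B(430,302),21.5,'y',-20),("top",B(0,245),21.5,'y',20),("top",B(340,178),21.5,'y',20),
("top",B(0,420),21.5,'y',-33),("top",B(600,310),21.5,'y',-33),
("top",B(670,280),21.5,'x',290),("top",B(645,230),6,'x',290),
("top",A(80,330),6,'x',-190),("top",A(105,500),6,'x',-190),
("scene",D(162,375),48,'x',0),("scene",D(268,462),48,'x',0),
("scene",E(285,215),21.5,'y',-20),("scene",E(480,30),21.5,'y',-20),
("scene",E(365,320),21.5,'y',20),("scene",E(640,50),21.5,'y',20),
("scene",D(480,90),6,'x',-190),("scene",D(600,185),6,'x',-190)]
for use in(("top",),("scene",),("top","scene")):
  S=[o for o in O if o[0] in use]
  def f(q):
    r=[]
    for n,uv,z,ax,v in S:
        w=back(n,uv,z/1000)[:2]-q[:2]; c,s=np.cos(q[2]),np.sin(q[2])
        l=(c*w[0]+s*w[1], -s*w[0]+c*w[1]); r.append(1000*l[ax=='y']-v)
    return r
  s=least_squares(f,[.63,.04,-1.4],loss="soft_l1",x_scale=[.01,.01,.01],f_scale=2); print(use,np.round(s.x,4)); print(np.round(f(s.x),1))
q=s.x;c,sn=np.cos(q[2]),np.sin(q[2])
def inl(w): w=w[:2]-q[:2]; return np.round(np.array([c*w[0]+sn*w[1],-sn*w[0]+c*w[1]])*1000,1)
print("plunger",inl(back("top",B(355,228),.03)),inl(back("top",B(378,230),.041)),inl(back("scene",(248,382),.03)))
print("bottle cap",inl(back("top",(310.5,147),.1)),inl(back("scene",(406,302),.1)),"beaker base",inl(back("top",(361,153),.0)),inl(back("top",(363,138),.07)))
print("jar",back("top",(466,288),.05),back("scene",(162,292),.05))
print("leadin", tf(*q,[-.11,0,0]), "rack in lane",inl(np.array([.457,.0933])))
E
```

```text
('top',) [ 0.6261  0.0355 -1.4141]
[ 0.1 -1.9 -4.3  1.8 -1.6  1.2  2.3 -0.  -0.9 -0.5  1.4  1.6 -0.7]
('scene',) [ 0.6317  0.0383 -1.4066]
[-0.  -1.2 -0.3 -0.3  0.4  0.2 -0.   1.3]
('top', 'scene') [ 0.6256  0.0363 -1.3949]
[ 0.4 -0.4 -3.9  0.5 -5.4 -0.2 -1.2 -1.2 -5.6 -0.2  2.1  3.2 -0.3 -1.2
 -1.7  3.5  4.4  4.2  5.3 -1.2  0.7]
plunger [1.977e+02 1.000e-01] [201.2  -4.8] [197.5   3.2]
bottle cap [-61.1 110.5] [-59.7 116.8] beaker base [ 50.3 111.3] [ 51.9 118.3]
jar [ 0.43219609 -0.18774001  0.05      ] [ 0.44364077 -0.19324882  0.05      ]
leadin [[0.60629808 0.14458851 0.        ]] rack in lane [ -85.6 -156. ]
```

```bash
cat >> h.py <<'E'
def shift(tx,ty,tz,yaw_deg=None):
    from workcell import sensors
    from scipy.spatial.transform import Rotation as R
    o=sensors.get_obs(); r=R.from_quat(o["tool_rot"]).as_matrix(); d=r.T@(np.array([tx,ty,tz])-o["eef_pos"])*1000
    y=np.degrees(np.arctan2(r[1,0],r[0,0])); 
    print("shift",np.round(d,1),"yaw",round(y,2), "turn units",None if yaw_deg is None else round(-(((yaw_deg-y)+180)%360-180)/6,3),"z",np.round(r[:,2],3), "F",np.round(o["ft_force"],1),"t",o["clock"])
E
python3 -c "
from h import *
shift(.4575,.0935,.30,81.8)"
```

```text
shift [ 466.8 -488.3    4. ] yaw 12.94 turn units -11.477 z [-0.     0.002 -1.   ] F [ 0.1 -0.7 -1.3] t 0.15
```

```bash
python3 -m inch '[1,32,-34,0,-1.2, 1,65,-68,0,-2.4, 1,97,-102,0,-3.6, 1,130,-136,0,-4.8, 1,163,-170,0,-6, 1,195,-204,0,-7.2, 1,228,-238,0,-8.4, 1,260,-272,0,-9.6]'; python3 -c "
from h import *
shift(.4575,.0935,.30,81.8)"
```

```text
clock: 0.95
eef_pos: [0.3049, -0.1622, 0.304]
tool_rot: [0.815, 0.579, 0.0, 0.0]
ft_force: [0.6, -1.3, 0.2]
grip_width: 0.0853
shift [291.7  60.1   4. ] yaw 70.8 turn units -1.833 z [ 0.001 -0.    -1.   ] F [ 0.6 -1.3  0.2] t 0.95
```

```bash
python3 -m inch '[1,40,8,0,-0.5, 1,80,16,0,-1, 1,120,24,0,-1.5, 1,160,32,0,-1.83, 1,200,40,0,-1.83, 1,240,50,0,-1.83, 1,272,56,4,-1.83, 1,292,60,4,-1.83]'; python3 - <<'E'
from h import *
from workcell import camera
import cv2
shift(.4575,.0935,.30,81.8)
c=camera("wrist"); cv2.imwrite("pics/w1.png",c["pixels"][:,:,::-1]); np.savez("w1.npz",K=c["intrinsics"],T=c["extrinsics"])
E
```

```text
clock: 1.75
eef_pos: [0.4589, 0.0935, 0.299]
tool_rot: [0.757, 0.654, -0.0, -0.0]
ft_force: [-0.1, -0.7, -0.1]
grip_width: 0.0854
shift [-0.2 -1.4 -1. ] yaw 81.65 turn units -0.025 z [-0.001  0.    -1.   ] F [-0.1 -0.7 -0.1] t 1.75
```

View pics/w1.png

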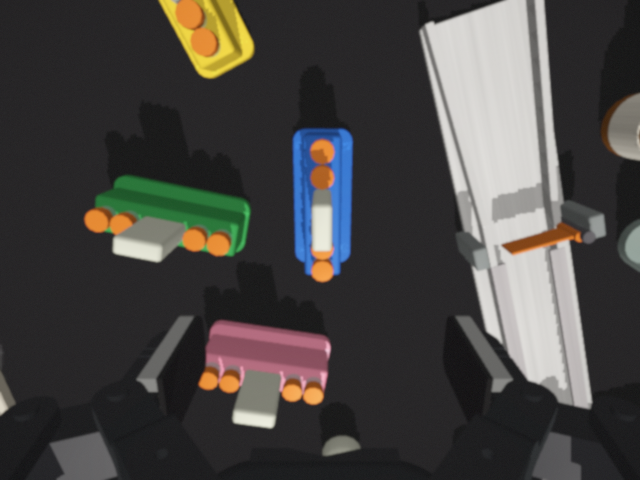

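```bash
python3 - <<'E'
import cv2
im=cv2.imread("pics/w1.png")
cv2.imwrite("pics/w1a.png",cv2.resize(im[120:290,270:380],None,fx=3.5,fy=3.5,interpolation=3))
cv2.imwrite("pics/w1b.png",cv2.resize(im[0:290,410:610],None,fx=2.0,fy=2.0,interpolation=3))
E
```

```text
(no output)
```

View pics/w1a.png

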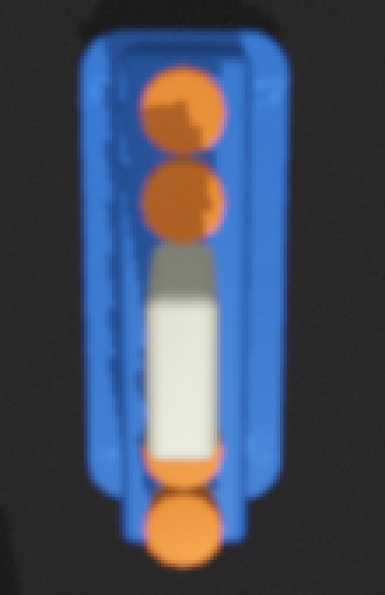

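View pics/w1b.png

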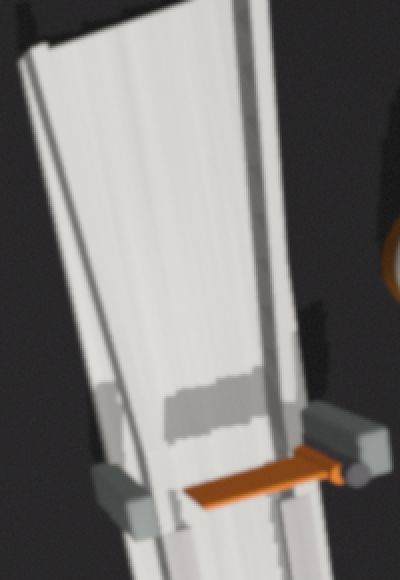

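```bash
python3 - <<'E'
from h import *
d=np.load("w1.npz");K,T=d["K"],d["T"]
CAM["w"]=([K[0,0],K[0,2],K[1,2]],T)
h=[back("w",p,.1)[:2] for p in[(312,205.1),(332.3,205.1),(332.1,251.4),(312,251.4)]]
print(np.round(h,4),np.mean(h,0)); v=h[0]+h[1]-h[2]-h[3]; print(np.degrees(np.arctan2(v[1],v[0])))
v=back("w",(322.6,152),.062)-back("w",(322.3,271),.062); print("capyaw",np.degrees(np.arctan2(v[1],v[0])))
print("flap tip",back("w",(502.5,245),.048),"root",back("w",(560,229),.048))
Q=(.6288,.037,-1.410)
print("pred tip/root",tf(*Q,[0,-.022,.048]),tf(*Q,[0,.032,.048]))
print("end corners floor",back("w",(433,24),.006),back("w",(527,0),.006), tf(*Q,[[-.19,-.038,.006],[-.19,.038,.006]]))
E
```

```text
[[0.4526 0.1102]
 [0.4659 0.1083]
 [0.4612 0.0759]
 [0.4476 0.0779]] [0.45682908 0.09308487]
81.46047679976357
capyaw 81.45385629481865
flap tip [0.59801303 0.04255537 0.048     ] root [0.64406036 0.04961788 0.048     ]
pred tip/root [[0.6070838  0.03347771 0.048     ]] [[0.6603872  0.04212334 0.048     ]]
end corners floor [0.56308332 0.21881711 0.006     ] [0.63612443 0.22500999 0.006     ] [[0.56087038 0.21846506 0.006     ]
 [0.63588998 0.23063298 0.006     ]]
```

```bash
python3 -c "
from h import *
shift(.4569,.0931,.138,81.5)"
```

```text
shift [ -2.7  -3.  161. ] yaw 81.73 turn units 0.039 z [ 0.     0.002 -1.   ] F [2.8 1.2 0.4] t 1.8
```

```bash
python3 -m inch '[1,-1,-2,30,0, 1,-1,-2,70,0, 1,-1,-2,110,0, 1,-1,-2,135,0, 1,-1,-2,135,0, 1,-1,-2,135,0]'; python3 -c "
from h import *
shift(.4569,.0931,.138,81.5)
shift(.4569,.0931,.138,81.5)"
```

```text
clock: 2.4
eef_pos: [0.456, 0.0903, 0.1652]
tool_rot: [0.758, 0.653, -0.0, -0.0]
ft_force: [0.4, -0.4, 0.1]
grip_width: 0.0855
shift [ 2.9  0.5 27.2] yaw 81.5 turn units -0.0 z [-0.001 -0.    -1.   ] F [ 0.4 -0.4  0.1] t 2.4
shift [ 2.9  0.5 27.2] yaw 81.5 turn units -0.0 z [-0.001 -0.    -1.   ] F [ 0.4 -0.4  0.1] t 2.4
```

```bash
python3 -m inch '[1,1,1,15,0, 1,1,1,27,0, 1,1,1,27,0, -1,1,1,27,0, -1,1,1,27,0, -1,1,1,27,0, -1,1,1,27,0, -1,1,1,27,0]';python3 -m inch '[-1,0,0,0,0, -1,0,0,0,0, -1,0,0,0,0, -1,0,0,0,0]'
```

```text
clock: 3.2
eef_pos: [0.4574, 0.0915, 0.1382]
tool_rot: [0.757, 0.653, 0.0, 0.0]
ft_force: [3.5, 0.1, -5.3]
grip_width: 0.0135
clock: 3.6
eef_pos: [0.4575, 0.0915, 0.1382]
tool_rot: [0.757, 0.653, 0.0, 0.0]
ft_force: [-1.7, -0.1, 4.9]
grip_width: 0.0133
```

```bash
python3 -m inch '[-1,0,0,-10,0, -1,0,0,-30,0, -1,0,0,-55,0, -1,0,0,-75,0, -1,0,0,-90,0, -1,0,0,-90,0]'; python3 - <<'E'
from h import *
from workcell import camera
import cv2
c=camera("wrist"); cv2.imwrite("pics/w2.png",c["pixels"][:,:,::-1])
shift(.6288,.037,.25,99.2)
E
```

```text
clock: 4.2
eef_pos: [0.4582, 0.0916, 0.2298]
tool_rot: [0.757, 0.653, 0.001, 0.001]
ft_force: [0.1, -0.6, -3.5]
grip_width: 0.0132
shift [-28.6 177.5 -21.5] yaw 81.52 turn units -2.947 z [ 0.001  0.    -1.   ] F [ 0.6 -0.3 -4.2] t 4.25
```

View pics/w2.png

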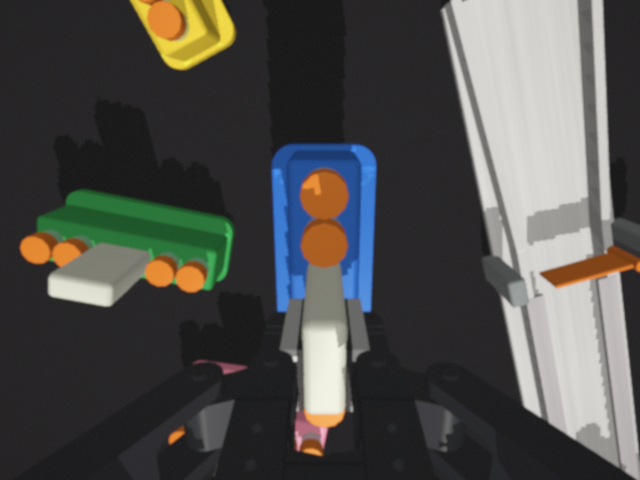

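```bash
python3 -c "
from h import *
p=tf(.6288,.037,-1.410,[-.11,0,0])[0];print(p)
shift(p[0],p[1],.23,99.2)"
```

```text
[0.61118853 0.14558101 0.        ]
shift [ 76.1 144.   -1.5] yaw 81.52 turn units -2.947 z [ 0.001  0.    -1.   ] F [ 0.6 -0.3 -4.2] t 4.25
```

```bash
python3 -m inch '[-1,10,20,0,-0.4, -1,23,43,0,-0.9, -1,37,70,0,-1.5, -1,50,95,0,-2, -1,63,120,0,-2.5, -1,73,137,0,-2.95, -1,76,144,0,-2.95, -1,76,144,0,-2.95]'; python3 - <<'E'
from h import *
from workcell import camera
import cv2
p=tf(.6288,.037,-1.410,[-.11,0,0])[0];shift(p[0],p[1],.23,99.2)
for n,r in(("wrist",None),("top",(130,260,230,380)),("scene",(150,330,270,450))):
    i=camera(n)["pixels"][:,:,::-1]
    if r: i=cv2.resize(i[r[0]:r[1],r[2]:r[3]],None,fx=4 if n=="top" else 3.3,fy=4 if n=="top" else 3.3,interpolation=3)
    cv2.imwrite(f"pics/{n}3.png",i)
E
```

```text
clock: 5.05
eef_pos: [0.6107, 0.1453, 0.2257]
tool_rot: [0.648, 0.761, -0.001, -0.001]
ft_force: [-0.4, -0.9, -4.3]
grip_width: 0.0131
shift [ 0.2  0.5 -4.3] yaw 99.17 turn units -0.005 z [-0.003 -0.001 -1.   ] F [-0.4 -0.9 -4.3] t 5.05
```

View pics/wrist3.png

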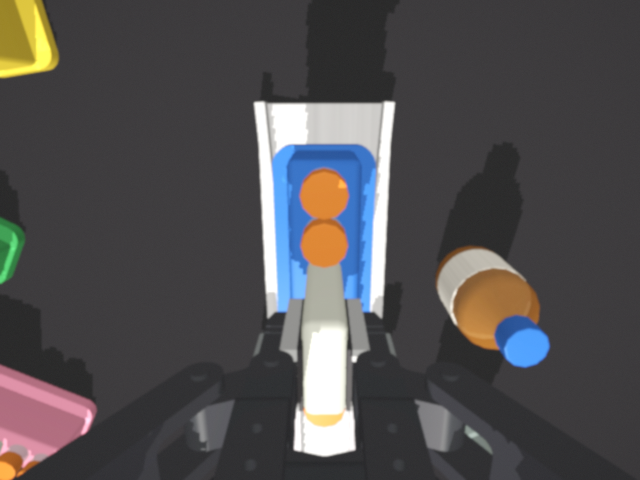

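View pics/top3.png

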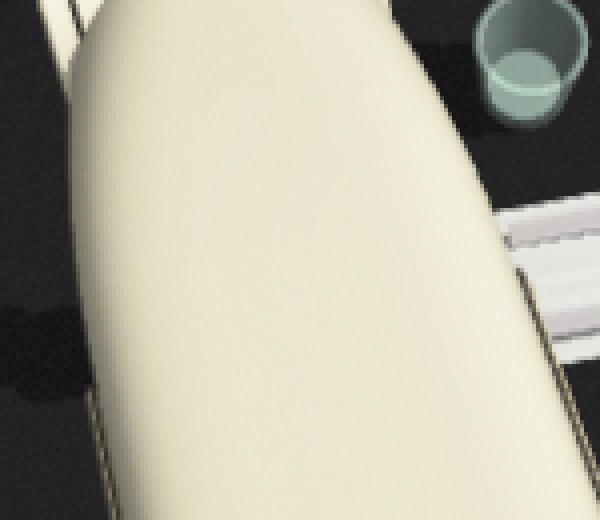

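View pics/scene3.png

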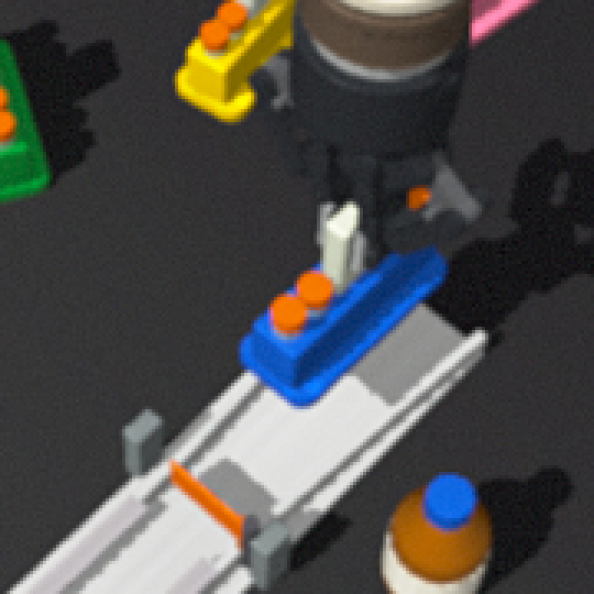

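```bash
python3 - <<'E'
from h import *
from workcell import camera
c=camera("wrist");K=c["intrinsics"];CAM["w"]=([K[0,0],K[0,2],K[1,2]],c["extrinsics"])
for z in(.006,.021): 
  e=back("w",(325,103),z); print(e, np.linalg.norm(e[:2]-np.array([.6107,.1453])))
a=[back("w",p,.021) for p in[(256,103),(394,103),(268,300),(381.5,300)]]
m=(a[0]+a[1])/2;n=(a[2]+a[3])/2;print(m,n,np.degrees(np.arctan2(*(m-n)[:2][::-1])))
shift(.6107,.1453,.15,99.2)
E
```

```text
[0.59668888 0.22392315 0.006     ] 0.0798618228687381
[0.59669131 0.22392956 0.021     ] 0.07986771435275675
[0.59667758 0.22392734 0.021     ] [0.61856767 0.08804121 0.021     ] 99.15123981700198
shift [ 0.2  1.1 77.6] yaw 99.18 turn units -0.003 z [-0.002 -0.    -1.   ] F [ 0.4  0.7 -3.8] t 5.25
```

```bash
python3 -m inch '[-1,0,0,20,0, -1,0,0,45,0, -1,0,0,65,0, -1,0,0,73,0, -1,0,0,77,0, -1,0,0,79,0, -1,0,0,79,0, -1,0,0,79,0]'
```

```text
clock: 6.05
eef_pos: [0.6116, 0.1455, 0.1501]
tool_rot: [0.648, 0.762, 0.001, 0.001]
ft_force: [1.5, -0.6, -3.2]
grip_width: 0.0132
```

```bash
python3 -m inch '[-1,0,0,2,0, -1,0,0,4,0, -1,0,0,4,0, -1,0,0,4,0]'; python3 -m inch '[-1,0,0,1.5,0, -1,0,0,1.5,0, -1,0,0,1.5,0]'
```

```text
clock: 6.45
eef_pos: [0.6109, 0.1454, 0.1448]
tool_rot: [0.648, 0.762, -0.0, -0.0]
ft_force: [-0.9, -0.1, -3.1]
grip_width: 0.0133
clock: 6.75
eef_pos: [0.6111, 0.1454, 0.1443]
tool_rot: [0.648, 0.762, 0.0, 0.0]
ft_force: [-1.8, -0.3, 4.3]
grip_width: 0.013
```

```bash
python3 -m inch '[0,0,0,0,0, 0,0,0,0,0, 0,0,0,0,0, 0,0,0,0,0, 0,0,0,-30,0, 0,0,0,-70,0, 0,0,0,-100,0, 0,0,0,-100,0]'; python3 - <<'E'
from workcell import camera
import cv2
for n in("wrist","scene"):
    i=camera(n)["pixels"][:,:,::-1]
    if n=="scene": i=cv2.resize(i[150:330,270:450],None,fx=3.3,fy=3.3,interpolation=3)
    cv2.imwrite(f"pics/{n}4.png",i)
E
```

```text
clock: 7.55
eef_pos: [0.6135, 0.146, 0.2494]
tool_rot: [0.648, 0.762, 0.004, 0.003]
ft_force: [0.3, 0.5, 0.4]
grip_width: 0.0428
```

View pics/wrist4.png

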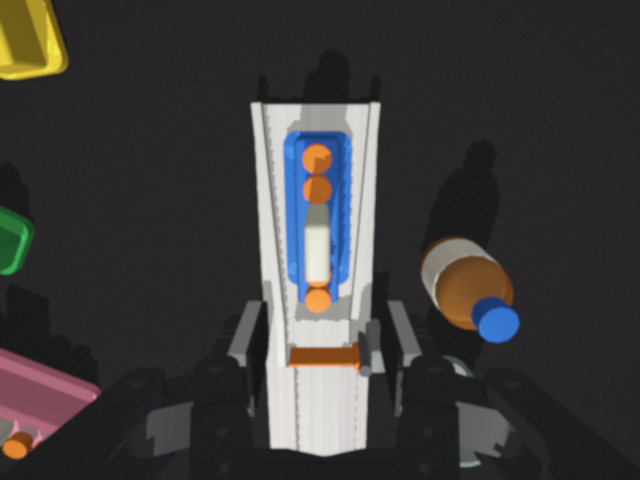

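View pics/scene4.png

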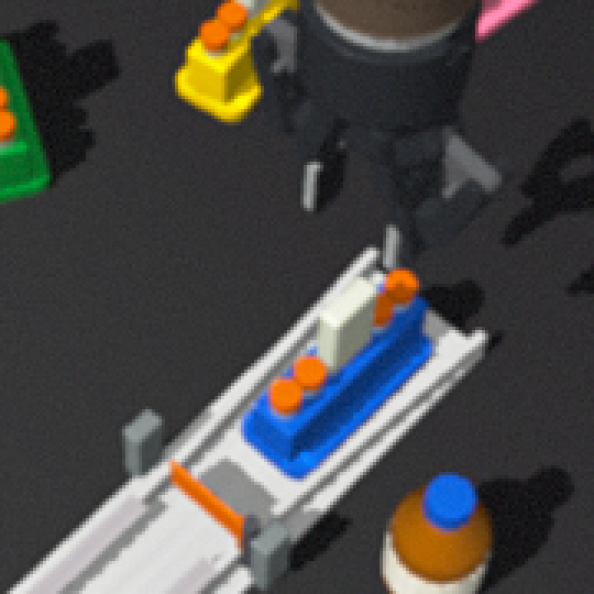

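```bash
python3 -m inch '[-1,25,0,0,0, -1,50,0,0,0, -1,75,0,0,0, -1,95,0,0,0, -1,95,0,0,0, -1,95,0,40,0, -1,95,0,80,0, -1,95,0,110,0]'; python3 -m inch '[-1,0,0,20,0, -1,0,0,30,0, -1,0,0,30,0, -1,0,0,30,0]'; python3 - <<'E'
from h import *
p=tf(.6107,.1453,np.radians(-80.85),[-.094,0,0])[0]
shift(p[0],p[1],.098,99.15)
from workcell import camera
import cv2
for n in("wrist","scene"):
    i=camera(n)["pixels"][:,:,::-1]
    if n=="scene": i=cv2.resize(i[150:330,270:450],None,fx=3.3,fy=3.3,interpolation=3)
    cv2.imwrite(f"pics/{n}5.png",i)
E
```

```text
clock: 8.45
eef_pos: [0.5941, 0.2377, 0.1295]
tool_rot: [0.648, 0.761, -0.002, -0.001]
ft_force: [0.4, 0.1, 0.5]
grip_width: 0.0
clock: 8.85
eef_pos: [0.5962, 0.2389, 0.1039]
tool_rot: [0.648, 0.761, 0.0, 0.0]
ft_force: [-0.4, 0.2, 0.8]
grip_width: -0.0002
shift [-0.7 -0.6  5.9] yaw 99.19 turn units 0.007 z [ 0.001  0.    -1.   ] F [-0.4  0.2  0.8] t 8.85
```

View pics/wrist5.png

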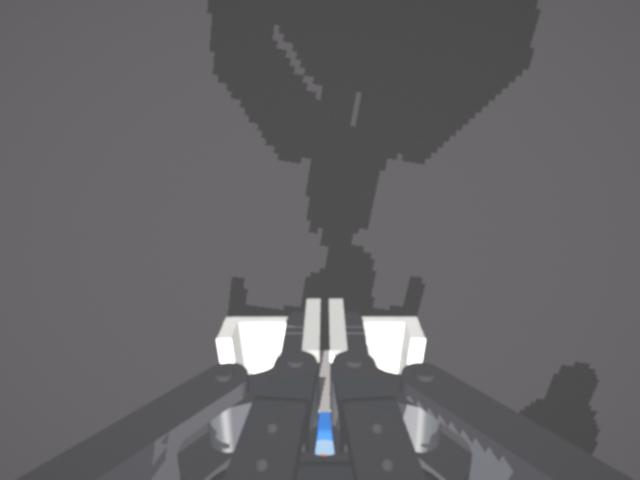

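View pics/scene5.png

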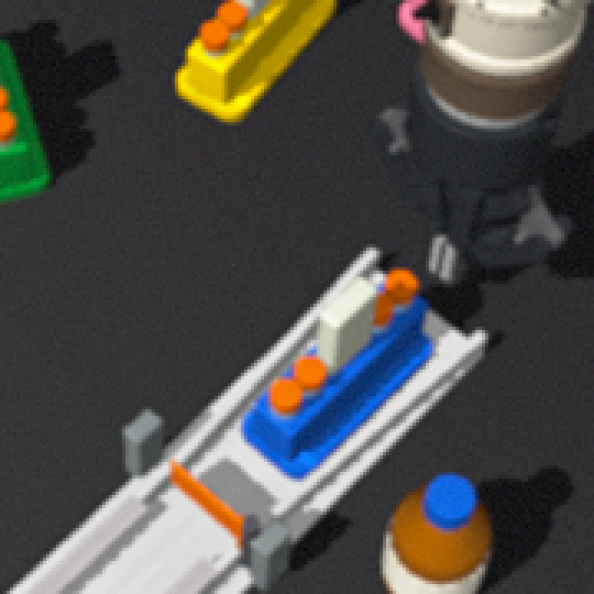

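```bash
python3 -m inch '[-1,0,0,5,0, -1,-8,0,5,0, -1,-14,0,5,0, -1,-18,0,5,0, -1,-21,0,5,0, -1,-24,0,5,0, -1,-27,0,5,0, -1,-30,0,5,0]'; python3 -m inch '[-1,-4,0,0,0, -1,-8,0,0,0, -1,-12,0,0,0, -1,-16,0,0,0, -1,-20,0,0,0, -1,-23,0,0,0, -1,-26,0,0,0, -1,-28,0,0,0]'
```

```text
clock: 9.75
eef_pos: [0.6005, 0.21, 0.0985]
tool_rot: [0.648, 0.762, 0.0, -0.0]
ft_force: [0.7, 2.1, -0.3]
grip_width: -0.0
clock: 10.55
eef_pos: [0.6051, 0.1817, 0.0985]
tool_rot: [0.648, 0.762, 0.0, -0.0]
ft_force: [-0.2, 2.5, 1.3]
grip_width: -0.0005
```

```bash
python3 -m inch '[-1,-3,0,0,0, -1,-6,0,0,0, -1,-9,0,0,0, -1,-12,0,0,0, -1,-15,0,0,0, -1,-18,0,0,0, -1,-21,0,0,0, -1,-24,0,0,0]'; python3 -m inch '[-1,-2,0,0,0, -1,-5,0,0,0, -1,-8,0,0,0, -1,-11,0,0,0, -1,-14,0,0,0, -1,-17,0,0,0, -1,-20,0,0,0, -1,-23,0,0,0]'; python3 - <<'E'
from workcell import camera
import cv2
i=camera("scene")["pixels"][:,:,::-1]
i=cv2.resize(i[180:360,240:420],None,fx=3.3,fy=3.3,interpolation=3)
cv2.imwrite(f"pics/s6.png",i)
E
```

```text
clock: 11.35
eef_pos: [0.6087, 0.1592, 0.0985]
tool_rot: [0.648, 0.762, 0.001, -0.001]
ft_force: [-1.2, 7.8, 1.2]
grip_width: -0.0002
clock: 12.15
eef_pos: [0.6121, 0.137, 0.0985]
tool_rot: [0.647, 0.762, 0.001, -0.001]
ft_force: [-0.6, 7.1, 2.6]
grip_width: -0.0001
```

View pics/s6.png

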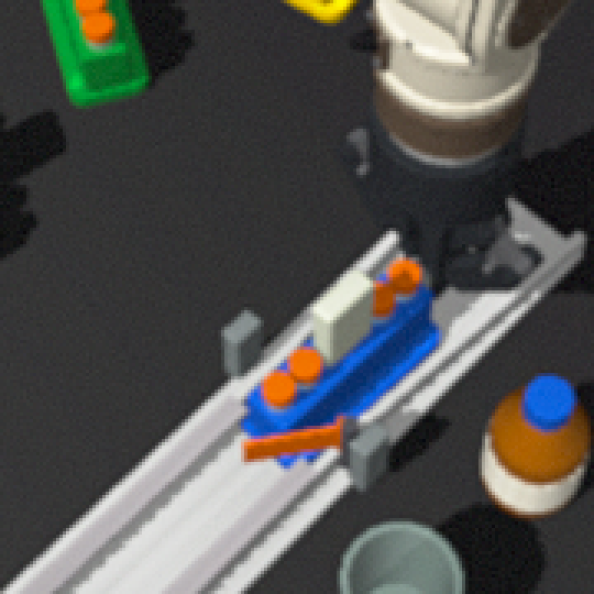

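```bash
python3 -m inch '[-1,-3,0,0,0, -1,-6,0,0,0, -1,-9,0,0,0, -1,-12,0,0,0, -1,-15,0,0,0, -1,-18,0,0,0, -1,-21,0,0,0, -1,-24,0,0,0]'; python3 -m inch '[-1,-3,0,0,0, -1,-6,0,0,0, -1,-9,0,0,0, -1,-12,0,0,0, -1,-15,0,0,0, -1,-18,0,0,0, -1,-21,0,0,0, -1,-24,0,0,0]'; python3 - <<'E'
from workcell import camera
import cv2
i=camera("scene")["pixels"][:,:,::-1]
i=cv2.resize(i[200:400,210:410],None,fx=3,fy=3,interpolation=3)
cv2.imwrite(f"pics/s7.png",i)
E
```

```text
clock: 13.0
eef_pos: [0.6162, 0.1129, 0.0985]
tool_rot: [0.648, 0.762, 0.001, -0.001]
ft_force: [-1.2, 6.2, 1.9]
grip_width: 0.0002
clock: 13.8
eef_pos: [0.6199, 0.0889, 0.0985]
tool_rot: [0.648, 0.762, 0.001, -0.001]
ft_force: [-1.4, 7.0, 2.2]
grip_width: -0.0
```

View pics/s7.png

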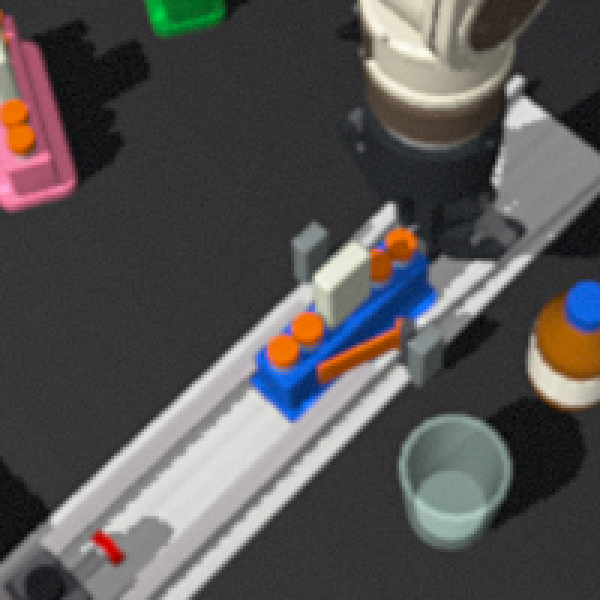

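```bash
python3 -m inch '[-1,-3,0,0,0, -1,-6,0,0,0, -1,-9,0,0,0, -1,-12,0,0,0, -1,-15,0,0,0, -1,-18,0,0,0, -1,-21,0,0,0, -1,-24,0,0,0]'; python3 -m inch '[-1,-3,0,0,0, -1,-6,0,0,0, -1,-9,0,0,0, -1,-12,0,0,0, -1,-15,0,0,0, -1,-18,0,0,0, -1,-21,0,0,0, -1,-24,0,0,0]'; python3 - <<'E'
from workcell import camera
import cv2
i=camera("scene")["pixels"][:,:,::-1]
i=cv2.resize(i[220:420,190:390],None,fx=3,fy=3,interpolation=3)
cv2.imwrite(f"pics/s8.png",i)
E
```

```text
clock: 14.65
eef_pos: [0.6235, 0.0652, 0.0985]
tool_rot: [0.648, 0.762, 0.0, -0.001]
ft_force: [-1.1, 6.3, 3.0]
grip_width: -0.0002
clock: 15.45
eef_pos: [0.6271, 0.0415, 0.0985]
tool_rot: [0.648, 0.762, 0.0, -0.001]
ft_force: [-2.0, 6.0, 3.1]
grip_width: -0.0001
```

View pics/s8.png

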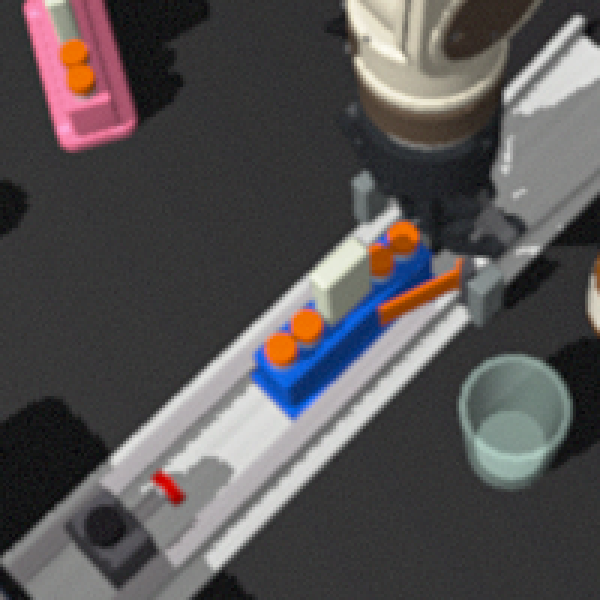

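```bash
python3 -m inch '[-1,-3,0,0,0, -1,-6,0,0,0, -1,-9,0,0,0, -1,-12,0,0,0, -1,-15,0,0,0, -1,-18,0,0,0, -1,-21,0,0,0, -1,-24,0,0,0]'; python3 -m inch '[-1,-3,0,0,0, -1,-6,0,0,0, -1,-9,0,0,0, -1,-12,0,0,0, -1,-15,0,0,0, -1,-18,0,0,0, -1,-21,0,0,0, -1,-24,0,0,0]'; python3 - <<'E'
from workcell import camera
import cv2
i=camera("scene")["pixels"][:,:,::-1]
i=cv2.resize(i[250:430,180:360],None,fx=3.3,fy=3.3,interpolation=3)
cv2.imwrite(f"pics/s9.png",i)
E
```

```text
clock: 16.3
eef_pos: [0.6307, 0.0178, 0.0985]
tool_rot: [0.648, 0.762, -0.0, -0.002]
ft_force: [-2.5, 5.4, 4.2]
grip_width: 0.0
clock: 17.1
eef_pos: [0.6344, -0.0058, 0.0983]
tool_rot: [0.648, 0.762, -0.0, -0.002]
ft_force: [-2.7, 6.9, 3.0]
grip_width: -0.0003
```

View pics/s9.png

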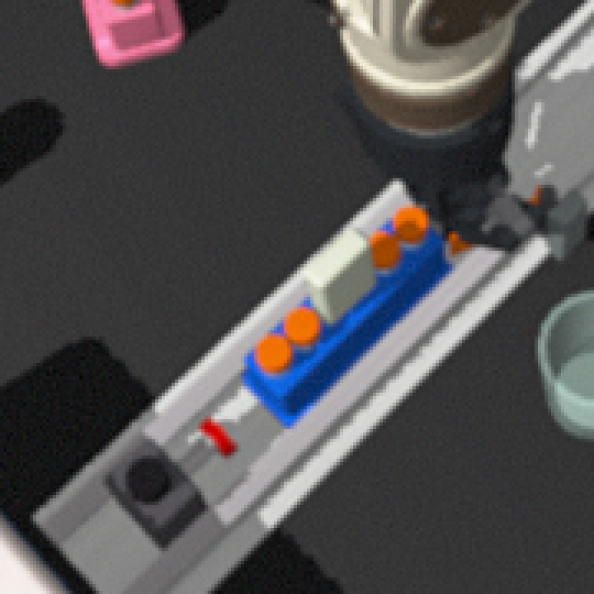

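```bash
python3 -m inch '[-1,-2,0,0,0, -1,-4,0,0,0, -1,-6,0,0,0, -1,-8,0,0,0, -1,-10,0,0,0, -1,-12,0,0,0, -1,-14,0,0,0]'; python3 - <<'E'
from workcell import camera
import cv2
i=camera("scene")["pixels"][:,:,::-1]
i=cv2.resize(i[300:420,190:310],None,fx=5,fy=5,interpolation=3)
cv2.imwrite(f"pics/s10.png",i)
i=camera("top")["pixels"][:,:,::-1]
i=cv2.resize(i[130:230,370:490],None,fx=6,fy=6,interpolation=3)
cv2.imwrite(f"pics/t10.png",i)
E
```

```text
clock: 17.85
eef_pos: [0.6365, -0.0197, 0.0982]
tool_rot: [0.648, 0.762, -0.0, -0.002]
ft_force: [-3.0, 4.9, 4.4]
grip_width: 0.0003
```

View pics/s10.png

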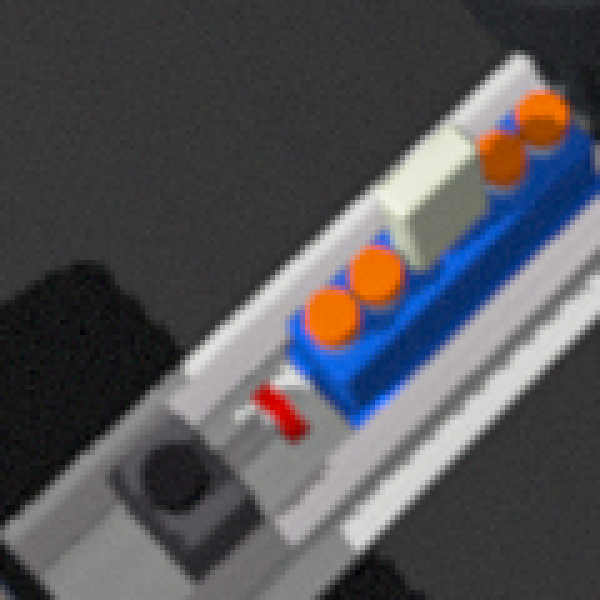

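View pics/t10.png

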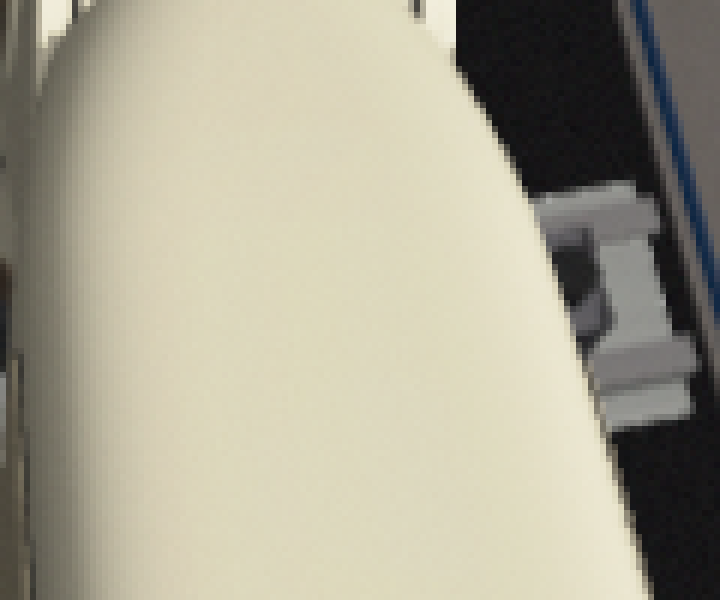

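```bash
python3 -m inch '[-1,-1,0,0,0, -1,-2,0,0,0, -1,-3,0,0,0, -1,-4,0,0,0, -1,-5,0,0,0, -1,-6,0,0,0, -1,-7,0,0,0, -1,-8,0,0,0]'; for i in 1 2; do :; done; python3 -m inch '[-1,-1,0,0,0, -1,-2,0,0,0, -1,-3,0,0,0]'; python3 - <<'E'
from workcell import camera
import cv2
i=camera("scene")["pixels"][:,:,::-1]
i=cv2.resize(i[300:420,190:310],None,fx=5,fy=5,interpolation=3)
cv2.imwrite(f"pics/s11.png",i)
E
```

```text
clock: 18.75
eef_pos: [0.639, -0.0287, 0.0981]
tool_rot: [0.648, 0.762, -0.0, -0.0]
ft_force: [0.2, 2.2, 0.3]
grip_width: -0.0001
clock: 19.05
eef_pos: [0.6396, -0.0315, 0.0983]
tool_rot: [0.648, 0.762, -0.0, -0.0]
ft_force: [-0.2, 1.0, -0.2]
grip_width: 0.0004
```

View pics/s11.png

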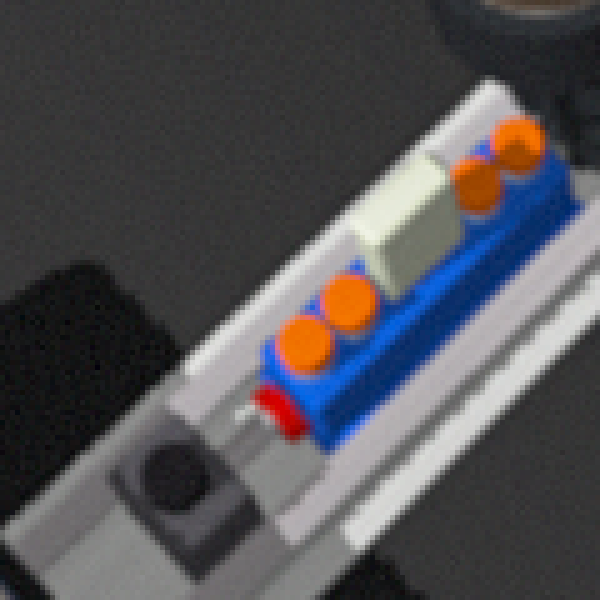

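```bash
for i in 1; do python3 -m inch '[-1,-0.5,0,0,0, -1,-1,0,0,0, -1,-1,0,0,0]' | grep -E 'pos|force'; done;  python3 -m inch '[-1,-0.5,0,0,0, -1,-1,0,0,0, -1,-1,0,0,0]' | grep -E 'pos|force'; python3 -m inch '[-1,-0.5,0,0,0, -1,-1,0,0,0, -1,-1,0,0,0]' | grep -E 'pos|force'
```

```text
eef_pos: [0.6398, -0.0324, 0.0984]
ft_force: [0.6, 0.5, -1.2]
eef_pos: [0.64, -0.0333, 0.0984]
ft_force: [-0.1, 1.7, -0.5]
eef_pos: [0.64, -0.0338, 0.0984]
ft_force: [-1.3, 3.7, -1.3]
```

```bash
python3 -m inch '[-1,-0.5,0,0,0, -1,-1,0,0,0, -1,-1,0,0,0]' | grep -E 'pos|force'; python3 -m inch '[-1,-0.5,0,0,0, -1,-1,0,0,0, -1,-1,0,0,0]' | grep -E 'pos|force'
```

```text
eef_pos: [0.6401, -0.034, 0.0984]
ft_force: [-0.9, 6.8, 0.0]
eef_pos: [0.6401, -0.0341, 0.0985]
ft_force: [-2.0, 8.2, 0.7]
```

```bash
for k in a; do python3 -m inch '[-1,-0.5,0,0,0, -1,-1,0,0,0, -1,-1,0,0,0]' | grep -E 'pos|force'; done; python3 -m inch '[-1,-0.5,0,0,0, -1,-1,0,0,0, -1,-1,0,0,0]' | grep -E 'pos|force'
```

```text
eef_pos: [0.6401, -0.0342, 0.0985]
ft_force: [-2.2, 11.0, 0.6]
eef_pos: [0.6401, -0.0344, 0.0985]
ft_force: [-3.0, 12.2, 0.8]
```

```bash
python3 -m inch '[-1,-0.5,0,0,0, -1,-1,0,0,0, -1,-1,0,0,0]' | grep -E 'pos|force'; python3 -m inch '[-1,-0.5,0,0,0, -1,-1,0,0,0, -1,-1,0,0,0]' | grep -E 'pos|force'
```

```text
eef_pos: [0.6401, -0.0348, 0.0985]
ft_force: [-2.3, 13.8, 1.7]
eef_pos: [0.6403, -0.0357, 0.0985]
ft_force: [-3.3, 14.0, 2.0]
```

```bash
python3 -m inch '[-1,-0.5,0,0,0, -1,-1,0,0,0, -1,-1.5,0,0,0, -1,-2,0,0,0, -1,-2,0,0,0]' | grep -E 'pos|force'; python3 -m inch '[-1,-0.5,0,0,0, -1,-1,0,0,0, -1,-1,0,0,0]' | grep -E 'pos|force'
```

```text
eef_pos: [0.6407, -0.0377, 0.0985]
ft_force: [-3.2, 14.5, 2.4]
eef_pos: [0.6408, -0.0386, 0.0985]
ft_force: [-2.5, 14.1, 1.3]
```

```bash
python3 -m inch '[-1,-0.5,0,0,0, -1,-1.3,0,0,0, -1,-1.3,0,0,0, -1,-1.3,0,0,0]' | grep -E 'pos|force'; python3 - <<'E'
from workcell import camera
import cv2
i=camera("scene")["pixels"][:,:,::-1]
i=cv2.resize(i[290:410,190:340],None,fx=5,fy=5,interpolation=3)
cv2.imwrite(f"pics/s12.png",i)
E
```

```text
eef_pos: [0.641, -0.0399, 0.0985]
ft_force: [-2.9, 15.4, 2.8]
```

View pics/s12.png

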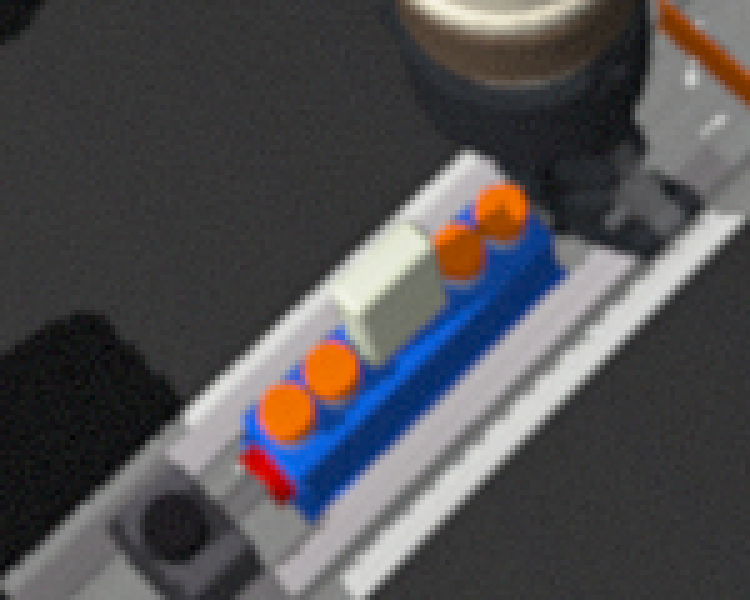

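```bash
python3 -m inch '[-1,4,0,0,0, -1,8,0,0,0, -1,12,0,0,0, -1,14,0,0,0, -1,14,0,-15,0, -1,14,0,-40,0, -1,14,0,-75,0, -1,14,0,-110,0]'; python3 -m inch '[-1,0,0,-40,0, -1,40,0,-60,0, -1,80,0,-60,0, -1,120,0,-60,0, -1,160,0,-60,0, -1,200,0,-60,0, -1,230,0,-60,0, -1,230,0,-60,0]';  python3 - <<'E'
from workcell import camera
import cv2
i=camera("scene")["pixels"][:,:,::-1]
cv2.imwrite("pics/s13.png",cv2.resize(i[260:420,190:370],None,fx=4,fy=3.75,interpolation=3))
i=camera("top")["pixels"][:,:,::-1]
cv2.imwrite("pics/t13.png",cv2.resize(i[140:240,330:490],None,fx=5,fy=5,interpolation=3))
E
```

```text
clock: 23.85
eef_pos: [0.6392, -0.0312, 0.2091]
tool_rot: [0.648, 0.761, -0.001, -0.0]
ft_force: [0.4, 0.8, -0.1]
grip_width: 0.0002
clock: 24.65
eef_pos: [0.6019, 0.2001, 0.2684]
tool_rot: [0.646, 0.763, 0.0, -0.0]
ft_force: [0.7, -0.9, 0.4]
grip_width: -0.0002
```

View pics/s13.png

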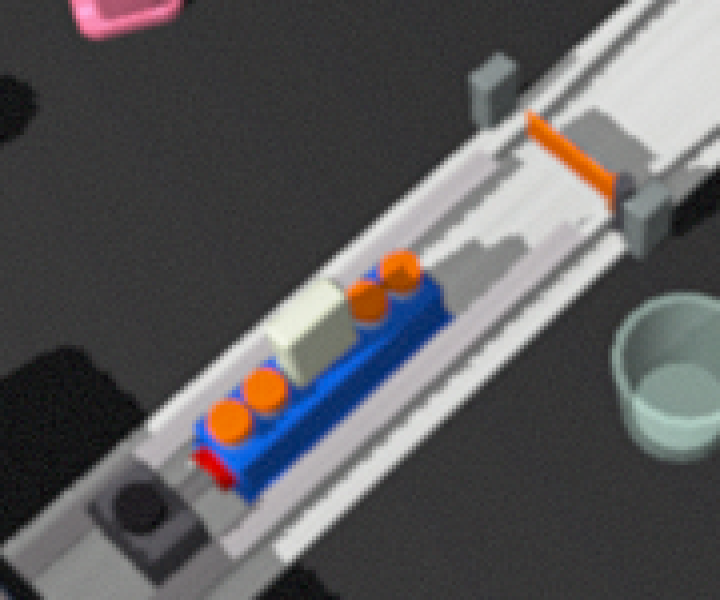

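View pics/t13.png

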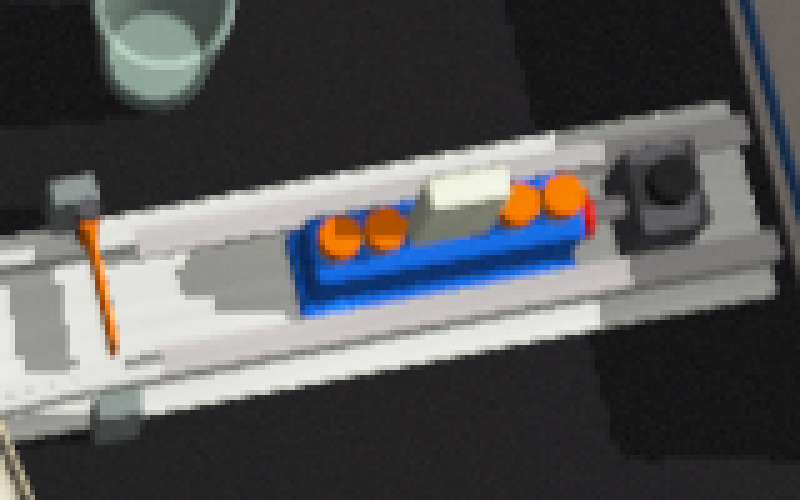

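```bash
python3 -m inch '[-1,0,0,0,0, -1,0,0,0,0, -1,0,0,0,0]'; python3 -c "
from workcell import order
print(order.job_done())"
```

```text
clock: 25.05
eef_pos: [0.603, 0.1951, 0.2685]
tool_rot: [0.649, 0.761, -0.0, 0.0]
ft_force: [0.7, 0.4, -0.3]
grip_width: -0.0
the job is handed in; nothing more can be done
None
```

The blue rack is docked with the plunger pressed in by about 6 mm and the flap shut behind it. I handed the job in at 25 s; no verdict was given.

**What I did:** I lifted the rack by its handle and set it down on the lead-in floor at about lane x = −110 mm. I then pushed it with closed fingers, low on its rear face, through the flap to the plunger. The plunger began to move at about 14 N on the wrist, and the highest wrist force I read during the push was about 15–16 N. I backed off before lifting clear.

**Last checks:**
- **Plunger travel:** the tool advanced about 5.7 mm past first contact. The red disc shifted about 5.9 mm in the scene picture, and the exposed rod in the top picture shortened by about 6–7 mm.
- **Final state:** the pictures show the rack upright in the lane against the plunger and the flap straight across. The gripper is well clear, with wrist force near zero. I never went near the bottle, beaker or jar, but I did not measure where they stand at the end.

**Disagreements and limits:**
- The two fixed cameras disagreed by about 4–5 mm on x. I settled the rack grasp and the alignment over the lane with the wrist camera.
- One flap measurement from the wrist camera was about 12 mm off the others, and I did not use it.
- Force was read only at the end of each move, so brief peaks between readings are not known. While the fingers were passing the flap, I could not separate the flap's share of the wrist force.

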